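# Hang a washed filter funnel on the sloped drying rail

## Task

Pick up the washed filter funnel by the blue tab of its roller hanger, hook it over the high (left) end of the sloped drying rail from the robot's side, and lower it gently until its rollers bear on the bar, well short of the red spring latch, and keep it bearing there lightly for a full second while still held. Then push it along the bar past the latch so that the latch snaps shut behind it, and let go well short of the end so that it rolls down by itself to the rubber stop and hangs there still. The bar is lightly sprung and the latch is delicate: feel for them and never force them, and leave the other things on the bench alone.

Things in the scene. Friction and masses are not known exactly. Their poses are not given: they have to be found in the camera images.
- carrier_grip (a point): Centre of the blue grip tab on top of the funnel's roller hanger; tab 12 mm thick (x), 30 mm long (y), 40 mm tall, on a 5 mm bridge plate just below it. Axes: x = the side to which the C-shaped hook is open (at the start roughly away from the robot), y = along the bar once hung, +y uphill, z up.
- carrier: Hanger and clear funnel in one rigid loose piece, about 0.26 kg (varies), 206 mm tall, standing on the funnel's mouth (72 mm across); origin at the mouth's centre, 186 mm below carrier_grip, same axes. Steel side plate with rolled edges at x -19 to -11 mm, 58 mm long (y), z 60 to 166 mm. Hook's mouth for the bar: from its lower arm (top at z 69 mm) up to the roller flanges (z 125 mm).
- carrier_run (a point): Point of the hanger 58 mm below the tab's centre (same axes) where the bar's axis lies once both rollers sit on it. Two free black grooved rollers, 20 mm wide, flange radius 16 mm, axles 20 mm either side of this point (y), 13 mm above it; they centre themselves on the bar from up to 3 mm aside, and have 1 mm play. They turn with drag, so it rolls slowly.
- loading (a point): Nominal point on the bar's axis to hook on, near its high end. Axes: x away from the robot across the bar, y level along the bar towards its high end, z up. x and y are true, but the blue clamps set the real bar up to 14 mm above or below this height, anew each time, NOT measured: find it by touch or sight. The high post stands 104 mm uphill.
- rig: The drying rail's stand, fixed, with all it carries: tray 150 x 540 x 18 mm, two posts, bar, latch, stop; origin under the tray's centre, axes as loading. Bar: round, 10 mm, straight, 470 mm long, sloping down towards -y at 8 degrees (0.140 rad), carried on springs: yields vertically about 5 N per mm, at most 10 mm.
- stop (a point): Centre of the uphill face of the rubber stop block at the bar's low end, at the bar's nominal height (axes as loading); the block is 34 mm wide and reaches well above the bar. With the hanger home, carrier_run lies about 38 mm from this face (+y). After release the hanger takes about 2 s to roll home and may sway for 2 s more.
- latch (a joint): Opening of the red spring latch (rad): 0 = shut, pointing across towards the bar; grows to at most 1.3 as the hanger's side plate, going downhill, pushes it aside (to about 0.5, at roughly 1 to 3 N) and rubs along it; springs back to 0 once the plate has passed. Does not open uphill.
- latch_tip (a point): Near the tip of the latch's red blade (16 mm tall, 4 mm thick), when shut 12 mm to the robot's side of the bar's axis, 33 mm below its nominal height, 69 mm downhill of loading. It turns on an upright post 48 mm nearer the robot, lower than the bar. The plate is past it when carrier_run is about 65 mm downhill of the shut latch; some 120 mm then remain to roll.
- beaker: Bystander: glass beaker, 68 mm across, 85 mm tall; origin under its centre.
- jar: Bystander: amber jar with blue cap, 60 mm across, 80 mm tall; origin under its centre.
- stopper: Bystander: blue stopper, 42 mm across, 30 mm tall; origin under its centre.
- dish: Bystander: white dish, 90 mm across, 14 mm tall; origin under its centre.
- spatula: Bystander: spatula lying on the bench; origin under its centre.
- wash: Bystander: white wash bottle with red cap, 68 mm across, 150 mm tall; origin under its centre.
- filterbox: Bystander: cardboard filter box, 70 x 70 x 30 mm; origin under its centre.
Mind the look-alikes: they are no part of the job. What is shaped like the carrier but purple or yellow is not meant.

How it is judged (in metres and radians):
On the way, in this order (a step that is already met when the one before it is completed fails the run):
1. the hanger, still held, bears with its rollers on the bar (over 1 N), clear uphill of the shut latch (x of carrier_run in the frame of stop between -0.006 and 0.006 m and contact force between the fingers and carrier above 0.5 N and contact force between carrier and rig above 1 N and y of carrier_run in the frame of stop above 0.27 m and value of joint latch below 0.1 rad), for 0.7 s.
2. the hanger, bearing on the bar, pushes the latch aside (x of carrier_run in the frame of stop between -0.006 and 0.006 m and contact force between carrier and rig above 0.3 N and value of joint latch above 0.35 rad), for 0.05 s.
3. the latch is shut behind the hanger, which is on the bar, untouched by the robot, at least 40 mm short of home (x of carrier_run in the frame of stop between -0.006 and 0.006 m and value of joint latch below 0.1 rad and contact force between each of the arm, the fingers and carrier below 0.05 N and y of carrier_run in the frame of stop between 0.078 and 0.22 m), for 0.05 s.
At the end, for the whole second after the job is handed in: The hanger hangs on the bar at rest against the rubber stop (carrier_run 30 to 45 mm from its face, within 6 mm of the bar's line, leaning under 0.3 rad), latch shut behind it, let go (x of carrier_run in the frame of stop between -0.006 and 0.006 m and y of carrier_run in the frame of stop between 0.03 and 0.045 m and z of carrier_run in the frame of stop between -0.02 and 0.03 m and angle between carrier's own z axis and vertical below 0.3 rad and linear speed of carrier below 0.02 m/s and value of joint latch below 0.1 rad); the robot touches nothing.
It fails at once if more than 20 N between hanger and bar or latch (the bump against the stop aside) (contact force between carrier and rig above 20 N and y of carrier_run in the frame of stop above 0.05 m).
It fails at once if the robot itself leans on the rail, latch or stand with more than 20 N (contact force between any of the fingers, the arm and rig above 20 N).
It fails at once if another thing on the bench is moved by more than 30 mm (distance of any of beaker, jar, stopper, dish, spatula, wash, filterbox from where it was at the start of the episode above 0.03 m).
It also fails if it takes over 61 s, if anything falls off the work surface, if the arm or the gripper's body presses on something with over 40 N, if the wrist force passes 120 N, or if a joint passes its speed limit or range.

## Robot

A 6-joint arm with a two-finger parallel gripper is mounted at the origin on the work surface. World frame = base frame: x ahead of the robot, y to its left, z up, the work surface at z = 0. Lengths are in m, angles in degrees, forces in N, time in s.
With the tool pointing down it reaches from about 0.3 to 0.75 m from the base axis. Payload 8.5 kg.
Tool frame: the origin (TCP) lies on the centre line of the jaws, within the pads' length; the fingertips stand 19 mm ahead of it and the grasp point (between the pads) is the TCP (env.tcp_to_tips is the z of the fingertips in the tool frame, in m); z points along the fingers, y is the line along which they close (so a half turn about z gives the same grasp; the last joint's range is limited). The gripper opens to 85 mm and grips with 20 to 120 N. Pads are 22 mm wide; open, the fingers measure 114 mm over their backs; the gripper's body (76 mm by 85 mm) begins 54 mm behind the grasp point. The pads swing forward as they close: fully open they stand 13 mm farther back than shut.
Start: joints at [51.721, 21.807, 74.336, -0, 83.858, -12.336], TCP at [0.241, 0.495, 0.25] pointing down, gripper open.
Joint ranges: [-178.18, 178.18], [-50.72, 133.34], [12.68, 142.11], [-81.47, 261.47], [9.98, 163.14], [-165.26, 165.26]. Speed limits (degrees/s): [136.94, 136.94, 180, 180, 180, 180].

## Interface

Orientations are given as a 3x3 rotation matrix whose columns are the frame's x, y, z axes.
In Python, from rig import env gives the robot as it stands.
- The arm moves only by the tool servo_tool, never from a script. Its argument "steps" is a list of rows, each an object of numbers: "tx", "ty", "tz": the shift along the world's x, y, z in cm; "yaw": the turn about the world's z in degrees; "claw": the finger opening in cm, from 0 to 8.54. In form: [{"tx": .., "ty": .., "tz": .., "yaw": .., "claw": ..}, ...]. A call has 1 to 20 rows; each row shifts and turns the commanded pose from where the row before left it; what a row does not reach is not made up. A row lasts 1/10 s, in which the tool goes at most 50 mm and 8.59 degrees, less where a joint would pass 70% of its speed; a pose out of reach is approached as far as the arm can. A call with a gripper value outside its range is refused whole. The fingers move at their own pace and stop on an object; "newtons" is the grip in N (left out, the last holds). Time passes only in rows, so rows that do not move let the fingers close. It gives the time, the measured TCP pose, the force, the opening and the grip force at its end, in the units of the state.
- env.observe(): the state, without advancing time (a new reading comes with each control period).
- env.get_image(name): name is "side" or "top" or "wrist"; returns (picture, depth): 420x560x3 uint8, red, green, blue; 420x560 float32, m along the optical axis (not along the pixel's ray), 0 where there is no reading.
- env.camera_model(name): a dict with "fovy" (degrees; the focal length in pixels is half the picture's height over the tangent of half this angle, whatever the lens; pixels are square), "cx", "cy" (the principal point, pixels), "T" (4x4, takes a point from camera to world coordinates). Camera axes: x right, y down, z forward; pixel columns grow to the right and rows downward; lengths in m; the calibration is good to about 2 mm. A picture is of the moment at which its call begins: read the wrist's pose just before it. camera_model takes no time and is no camera call; for the wrist camera it gives the pose at the moment of the call.
- env.close_job(): hands the job in; it is judged then, once.
The state is a dict: "time_s": time; "q": joint angles; "qvel": joint speeds; "joint_efforts": joint torques, N m; "position": TCP position; "tool_rot": TCP orientation; "ft_force": force on the tool from outside, world axes, zero at the start; "wrist_torque": the same for the moment, N m; "grip_width": finger opening in m; "gripper_force": force on a finger pad.
Only numpy, scipy, OpenCV 4.12 (cv2) and the standard library are available. Lean on these libraries where they do the work, as an engineer would, in place of code of your own. Each camera call takes 0.05 s, during which the arm holds its last target. There are 200 camera calls.

## Working session

There is one attempt and no reset: what is moved stays moved. The work goes in short steps, Python scripts to look and compute and a tool call to move; the robot and the scene stay as the last step left them, time stands still between calls to the robot, and variables do not carry over. Pictures are saved under pics/ and viewed, at most 10 in all, crops included, and the job is handed in when it is done.

Besides the shell and the picture viewer there is one more tool, called as name(argument=value, ...) on one line, values as JSON. servo_tool: Moves the arm, as the interface text tells. Its arguments: {"type":"object","properties":{"steps":{"type":"array"},"newtons":{"type":"number"}},"required":["steps"]}

```bash
mkdir -p pics; ls; cat > h.py <<'E'
import numpy as np, cv2
from rig import env
def snap(n,tag):
    m=env.camera_model(n); im,d=env.get_image(n)
    cv2.imwrite(f'pics/{tag}.png',im[:,:,::-1]); np.savez(f'pics/{tag}.npz',im=im,d=d,T=m['T'],fovy=m['fovy'],cx=m['cx'],cy=m['cy'])
def cloud(tag):
    z=np.load(f'pics/{tag}.npz'); d=z['d']; f=d.shape[0]/2/np.tan(np.radians(z['fovy'])/2)
    v,u=np.mgrid[:d.shape[0],:d.shape[1]]
    P=np.stack([(u-z['cx'])/f*d,(v-z['cy'])/f*d,d],-1)@z['T'][:3,:3].T+z['T'][:3,3]
    P[d==0]=np.nan
    return z['im'],P
E
python3 - <<'E'
from h import *
for n in('side','top','wrist'): snap(n,n+'0')
a,b=[cv2.imread(f'pics/{n}0.png') for n in('side','top')]
o=env.observe(); print(o['time_s'],o['position'],o['ft_force'],o['tool_rot'])
E
```

```text
pics
0.15 [0.24048259 0.49442688 0.24986781] [ 0.62666485 -0.32550265 -0.49061542] [[-8.99247114e-01  4.37440492e-01 -6.66127005e-04]
 [ 4.37440936e-01  8.99246762e-01 -8.29470900e-04]
 [ 2.36168394e-04 -1.03729053e-03 -9.99999434e-01]]
```

View pics/top0.png

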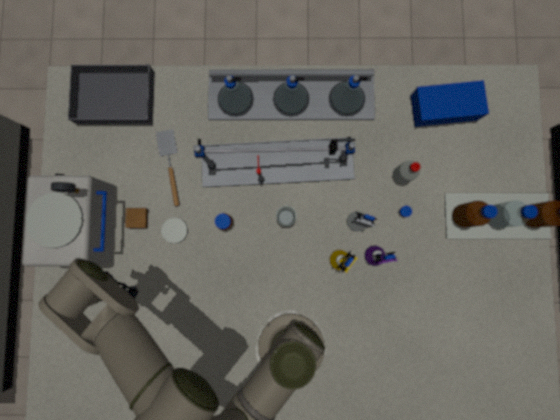

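View pics/side0.png

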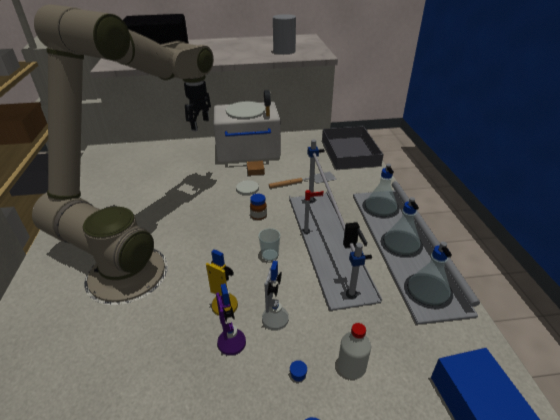

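The top view has three hangers: steel/clear at (362,219), yellow at (342,260) and purple at (378,256). In the side view they are at (274,295), (218,280) and (230,320). The steel/clear one fits the description, and the others are the purple and yellow look-alikes. In the top view the rail runs from (200,160) to (350,155), with the latch at (258,168) and the stop at (333,147).

```bash
python3 - <<'E'
from h import *
a=cv2.imread('pics/top0.png')[125:280,190:420]; b=cv2.imread('pics/side0.png')[135:335,200:390]
a=cv2.resize(a,None,fx=3.4,fy=3.4,interpolation=cv2.INTER_CUBIC)[:560,:790]
cv2.imwrite('pics/cropA.png',a)
b=cv2.resize(b,None,fx=3,fy=3,interpolation=cv2.INTER_CUBIC); cv2.imwrite('pics/cropB.png',b)
im,P=cloud('top0')
for u,v in [(362,219),(370,220),(357,217),(342,260),(378,256),(201,152),(258,168),(333,147),(349,150),(287,217),(410,170),(205,155),(280,165)]: print('top',u,v,P[v,u].round(3))
hs=cv2.cvtColor(im,cv2.COLOR_RGB2HSV)
m=(hs[...,0]>105)&(hs[...,0]<128)&(hs[...,1]>120)
im2,P2=cloud('side0'); h2=cv2.cvtColor(im2,cv2.COLOR_RGB2HSV)
m2=(h2[...,0]>105)&(h2[...,0]<128)&(h2[...,1]>120)
for M,Q,t in((m,P,'top'),(m2,P2,'side')):
    n,l,s,c=cv2.connectedComponentsWithStats(M.astype(np.uint8))
    for i in range(1,n):
        if s[i,4]>12:
            q=Q[l==i]; print(t,c[i].round(),s[i,4],np.nanmin(q,0).round(3),np.nanmedian(q,0).round(3),np.nanmax(q,0).round(3))
E
```

```text
top 362 219 [ 0.424 -0.215  0.166]
top 370 220 [ 0.42  -0.237  0.177]
top 357 217 [ 0.431 -0.202  0.154]
top 342 260 [ 0.298 -0.155  0.147]
top 378 256 [ 0.31  -0.266  0.15 ]
top 201 152 [0.62  0.274 0.229]
top 258 168 [0.582 0.106 0.178]
top 333 147 [ 0.638 -0.122  0.219]
top 349 150 [ 0.641 -0.179  0.167]
top 287 217 [0.442 0.014 0.009]
top 410 170 [ 0.585 -0.381  0.127]
top 205 155 [0.626 0.275 0.166]
top 280 165 [0.627 0.039 0.007]
top [291.  83.] 77 [ 0.85  -0.016  0.147] [0.86  0.005 0.168] [0.88  0.019 0.182]
top [353.  83.] 78 [ 0.85  -0.215  0.146] [ 0.859 -0.192  0.169] [ 0.883 -0.182  0.176]
top [229.  83.] 73 [0.851 0.183 0.149] [0.858 0.201 0.169] [0.877 0.218 0.174]
top [449. 103.] 2789 [ 0.768 -0.665  0.001] [ 0.827 -0.538  0.078] [ 0.905 -0.426  0.089]
top [348. 149.] 46 [ 0.634 -0.192  0.152] [ 0.641 -0.175  0.165] [ 0.665 -0.167  0.185]
top [200. 152.] 58 [0.61  0.268 0.21 ] [0.617 0.274 0.229] [0.642 0.292 0.234]
top [102. 221.] 310 [0.323 0.589 0.074] [0.418 0.596 0.155] [0.516 0.625 0.164]
top [489. 211.] 172 [ 0.429 -0.684  0.043] [ 0.447 -0.596  0.187] [ 0.476 
[... 1054 characters left out ...]
3 [ 0.853 -0.233  0.056] [ 0.863 -0.211  0.167] [ 0.945 -0.068  0.186]
side [217. 257.] 139 [ 0.285 -0.181  0.172] [ 0.299 -0.174  0.197] [ 0.311 -0.156  0.21 ]
side [357. 259.] 149 [ 0.637 -0.201  0.142] [ 0.649 -0.196  0.162] [ 0.676 -0.17   0.17 ]
side [274. 270.] 104 [ 0.423 -0.249  0.169] [ 0.431 -0.242  0.201] [ 0.439 -0.217  0.21 ]
side [225. 294.] 118 [ 0.302 -0.306  0.118] [ 0.314 -0.302  0.201] [ 0.322 -0.192  0.21 ]
side [479. 388.] 4991 [ 0.77  -0.592  0.001] [ 0.824 -0.515  0.08 ] [ 0.904 -0.393  0.086]
side [298. 370.] 275 [ 0.446 -0.417  0.007] [ 0.465 -0.401  0.03 ] [ 0.485 -0.376  0.035]
side [312. 418.] 24 [ 0.444 -0.584  0.187] [ 0.454 -0.582  0.189] [ 0.464 -0.579  0.192]
```

View pics/cropA.png

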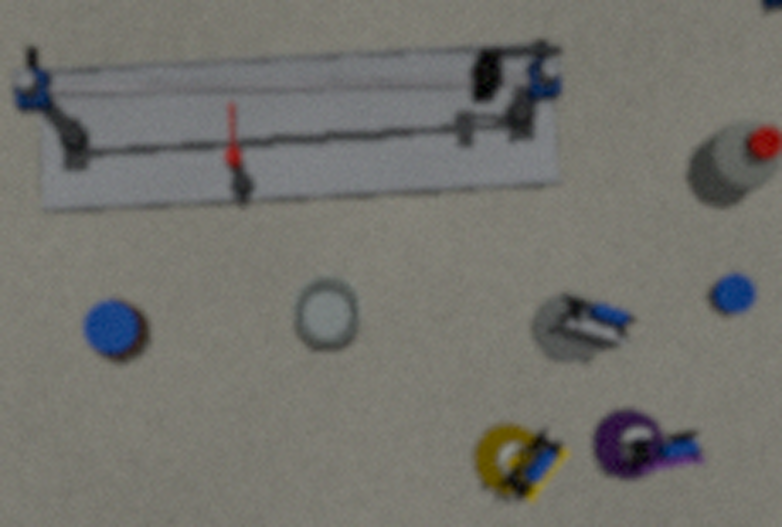

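View pics/cropB.png

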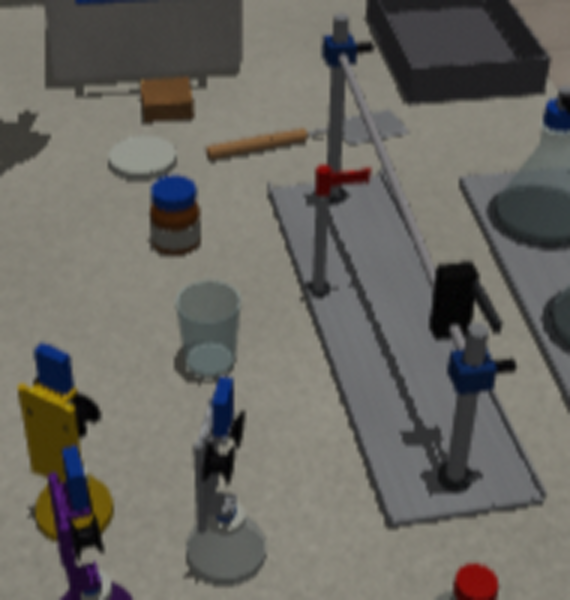

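The crops confirm it: the steel/clear hanger at crop A (590,320), crop B (215,470), is the target, with its blue tab's hook side facing away from the robot. The rail is yawed about 3°, with the bar between the blue clamps. Next I'll fit the bar and rail, and move above the tab for a close look.

```bash
python3 - <<'E'
from h import *
ps=[]
for t in('top0','side0'):
    im,P=cloud(t); 
    s=(P[...,0]>.59)&(P[...,0]<.68)&(P[...,1]>-.09)&(P[...,1]<.245)&(P[...,2]>.14)&(P[...,2]<.25)
    hs=cv2.cvtColor(im,cv2.COLOR_RGB2HSV); red=(hs[...,1]>130)&((hs[...,0]<8)|(hs[...,0]>172))
    q=P[s&~red]; r=P[red&(P[...,0]>.5)&(P[...,0]<.7)&(P[...,1]>0)&(P[...,1]<.2)&(P[...,2]>.1)]
    print(t,len(q),'latch',len(r),r[np.argsort(r[:,0])][::max(1,len(r)//8)].round(3).tolist())
    for k in range(3):
        A=np.c_[np.ones(len(q)),q[:,1]]; cx=np.linalg.lstsq(A,q[:,0],rcond=None)[0]; cz=np.linalg.lstsq(A,q[:,2],rcond=None)[0]
        e=np.hypot(q[:,0]-A@cx,q[:,2]-A@cz); q=q[e<max(.006,2*np.median(e))]
    print('x',cx,'z',cz,len(q),e.std())
    # tray edges
    tr=(abs(P[...,2]-.018)<.006)&(P[...,0]>.5)&(P[...,0]<.73)&(P[...,1]>-.24)&(P[...,1]<.34)
    g=im[...,2].astype(int)-im[...,0]
    tr=cv2.morphologyEx(tr.astype(np.uint8),cv2.MORPH_OPEN,np.ones((3,3)))>0
    p=P[tr][:,:2]; print('tray',cv2.minAreaRect((p*1000).astype(np.float32)))
    # stop black block
    bk=(hs[...,2]<45)&(P[...,0]>.6)&(P[...,0]<.7)&(P[...,1]>-.17)&(P[...,1]<-.05)&(P[...,2]>.14)
    q=P[bk]; print('stop',len(q),np.percentile(q,[3,50,97],axis=0).round(3).tolist())
    # tab
    c=P[(hs[...,0]>105)&(hs[...,0]<128)&(hs[...,1]>120)&(abs(P[...,0]-.43)<.03)&(abs(P[...,1]+.232)<.03)&(P[...,2]>.165)&(P[...,2]<.22)]
    print('tab',cv2.minAreaRect((c[:,:2]*1000).astype(np.float32)),np.nanmax(c,0))
E
```

```text
top0 375 latch 18 [[0.569, 0.106, 0.181], [0.569, 0.109, 0.178], [0.571, 0.105, 0.154], [0.573, 0.104, 0.174], [0.574, 0.101, 0.168], [0.576, 0.107, 0.175], [0.579, 0.106, 0.178], [0.58, 0.11, 0.173], [0.582, 0.103, 0.177]]
x [ 0.6415858  -0.05417933] z [0.18119064 0.1429655 ] 340 0.0014719686056481366
tray ((604.2632446289062, 59.64056396484375), (80.63813018798828, 481.4130859375), 3.1584434509277344)
stop 90 [[0.632, -0.166, 0.163], [0.64, -0.123, 0.216], [0.661, -0.114, 0.223]]
tab ((428.38861083984375, -227.44610595703125), (28.52934455871582, 8.55750560760498), 70.93513488769531) [ 0.43378556 -0.21368756  0.21057733]
side0 264 latch 90 [[0.571, 0.1, 0.156], [0.575, 0.107, 0.177], [0.579, 0.112, 0.177], [0.582, 0.11, 0.178], [0.587, 0.103, 0.171], [0.597, 0.104, 0.166], [0.606, 0.104, 0.168], [0.617, 0.106, 0.163], [0.626, 0.106, 0.169]]
x [ 0.64300795 -0.05345608] z [0.18226945 0.14176262] 242 0.0013019175451316144
tray ((632.25830078125, 37.47605895996094), (110.76374053955078, 475.5703125), 10.72779369354248)
stop 327 [[0.634, -0.154, 0.155], [0.648, -0.135, 0.198], [0.666, -0.121, 0.222]]
tab ((432.2195129394531, -232.6868133544922), (31.457843780517578, 11.229803085327148), 73.20553588867188) [ 0.43918634 -0.21746051  0.20961824]
```

servo_tool(steps=[{"tz": 3,"ty": -2,"tx": 2,"yaw": -8},{"ty": -4,"tx": 1,"tz": 2,"yaw": -8},{"ty": -4.5,"tx": 1,"yaw": -8},{"ty": -4.5,"tx": 1,"yaw": -8},{"ty": -4.5,"tx": 1,"yaw": -8},{"ty": -4.5,"tx": 1,"yaw": -8},{"ty": -4.5,"tx": 1,"yaw": -8},{"ty": -4.5,"tx": 1,"yaw": -8},{"ty": -4.5,"tx": 1,"yaw": -8},{"ty": -4.5,"tx": 1,"yaw": -8},{"ty": -4.5,"tx": 1,"yaw": -5},{"ty": -4.5,"tx": 1},{"ty": -4.5,"tx": 1},{"ty": -4.5,"tx": 1},{"ty": -4.5,"tx": 1},{"ty": -4.5,"tx": 1},{"ty": -3},{},{}])

```text
invalid input at $.steps[0]: expected keys tx, ty, tz, yaw, claw
```

servo_tool(steps=[{"tx": 2,"ty": -2,"tz": 3,"yaw": -4,"claw": 8.5},{"tx": 1,"ty": -4,"tz": 3,"yaw": -8,"claw": 8.5},{"tx": 1,"ty": -4.5,"tz": 0,"yaw": -8,"claw": 8.5},{"tx": 1,"ty": -4.5,"tz": 0,"yaw": -8,"claw": 8.5},{"tx": 1,"ty": -4.5,"tz": 0,"yaw": -8,"claw": 8.5},{"tx": 1,"ty": -4.5,"tz": 0,"yaw": -8,"claw": 8.5},{"tx": 1,"ty": -4.5,"tz": 0,"yaw": -8,"claw": 8.5},{"tx": 1,"ty": -4.5,"tz": 0,"yaw": -8,"claw": 8.5},{"tx": 1,"ty": -4.5,"tz": 0,"yaw": -8,"claw": 8.5},{"tx": 1,"ty": -4.5,"tz": 0,"yaw": -8,"claw": 8.5},{"tx": 1,"ty": -4.5,"tz": 0,"yaw": -6,"claw": 8.5},{"tx": 1,"ty": -4.5,"tz": 0,"yaw": 0,"claw": 8.5},{"tx": 1,"ty": -4.5,"tz": 0,"yaw": 0,"claw": 8.5},{"tx": 1,"ty": -4.5,"tz": 0,"yaw": 0,"claw": 8.5},{"tx": 1,"ty": -4.5,"tz": 0,"yaw": 0,"claw": 8.5},{"tx": 1,"ty": -4.5,"tz": 0,"yaw": 0,"claw": 8.5},{"tx": 1,"ty": -3.4,"tz": 0,"yaw": 0,"claw": 8.5},{"tx": 1,"ty": 0,"tz": 0,"yaw": 0,"claw": 8.5},{"tx": 0,"ty": 0,"tz": 0,"yaw": 0,"claw": 8.5},{"tx": 0,"ty": 0,"tz": 0,"yaw": 0,"claw": 8.5}])

```text
time_s: 2.15
position: [0.4302, -0.2277, 0.3096]
tool_rot: [[0.307, 0.952, -0.0], [0.952, -0.307, 0.001], [0.0, -0.001, -1.0]]
ft_force: [-0.2, 0.5, 0.3]
grip_width: 0.0852
gripper_force: 0.0
```

```bash
python3 - <<'E'
from h import *
snap('wrist','w1')
o=env.observe(); R=o['tool_rot']; print(o['time_s'],o['position'],np.degrees(np.arctan2(R[1][1],R[0][1])),o['ft_force'])
im,P=cloud('w1'); hs=cv2.cvtColor(im,cv2.COLOR_RGB2HSV)
m=(hs[...,0]>100)&(hs[...,0]<130)&(hs[...,1]>110)&(abs(P[...,0]-.43)<.05)&(abs(P[...,1]+.232)<.05)
c=P[m&(P[...,2]>.2)&(P[...,2]<.215)]; print(len(c),cv2.minAreaRect((c[:,:2]*1000).astype(np.float32)),np.percentile(c,[2,50,98],axis=0).round(4).tolist())
v,u=np.where(m); print(u.mean(),v.mean())
E
```

```text
2.2 [ 0.43015347 -0.22752915  0.30987963] -17.866472930263328 [-1.11986436 -0.4855325   0.37588173]
722 ((429.8492126464844, -230.5749053955078), (29.222551345825195, 11.886202812194824), 71.51045227050781) [[0.4219, -0.244, 0.2026], [0.4302, -0.2299, 0.2063], [0.4381, -0.2164, 0.2075]]
277.2576754385965 221.23026315789474
```

View pics/w1.png

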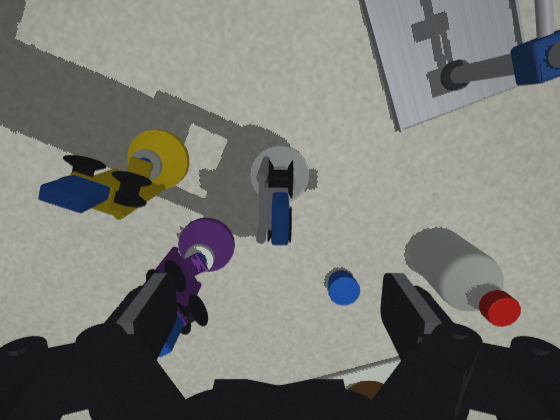

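The wrist view shows the target tab at (280,218), between the open fingers and clear of the purple and yellow look-alikes. Descending to grasp.

servo_tool(steps=[{"tx": 0,"ty": -0.25,"tz": -3,"yaw": -0.6,"claw": 5},{"tx": 0,"ty": 0,"tz": -3,"yaw": 0,"claw": 5},{"tx": 0,"ty": 0,"tz": -2,"yaw": 0,"claw": 5},{"tx": 0,"ty": 0,"tz": -2,"yaw": 0,"claw": 5},{"tx": 0,"ty": 0,"tz": -1.2,"yaw": 0,"claw": 5},{"tx": 0,"ty": 0,"tz": -0.7,"yaw": 0,"claw": 5},{"tx": 0,"ty": 0,"tz": 0,"yaw": 0,"claw": 5},{"tx": 0,"ty": 0,"tz": 0,"yaw": 0,"claw": 5},{"tx": 0,"ty": 0,"tz": 0,"yaw": 0,"claw": 2.5},{"tx": 0,"ty": 0,"tz": 0,"yaw": 0,"claw": 2},{"tx": 0,"ty": 0,"tz": 0,"yaw": 0,"claw": 1.6},{"tx": 0,"ty": 0,"tz": 0,"yaw": 0,"claw": 1.2},{"tx": 0,"ty": 0,"tz": 0,"yaw": 0,"claw": 0.8},{"tx": 0,"ty": 0,"tz": 0,"yaw": 0,"claw": 0.5},{"tx": 0,"ty": 0,"tz": 0,"yaw": 0,"claw": 0.5},{"tx": 0,"ty": 0,"tz": 0,"yaw": 0,"claw": 0.5}], newtons=50)

```text
time_s: 3.8
position: [0.4305, -0.2313, 0.191]
tool_rot: [[0.318, 0.948, 0.0], [0.948, -0.318, -0.001], [-0.0, 0.0, -1.0]]
ft_force: [-1.2, 1.0, 5.9]
grip_width: 0.0112
gripper_force: 49.7
```

```bash
python3 - <<'E'
from h import *
o=env.observe(); R=o['tool_rot']; print(o['time_s'],o['position'],np.degrees(np.arctan2(R[1][1],R[0][1])),o['ft_force'],o['grip_width'],o['gripper_force'])
E
```

```text
3.8 [ 0.43047138 -0.23130306  0.19101016] -18.542005808156 [-1.18081189  0.99657375  5.86509352] 0.01122948687904683 49.65174973011017
```

servo_tool(steps=[{"tx": 0,"ty": 0,"tz": 1,"yaw": 0,"claw": 0.5},{"tx": 0,"ty": 0,"tz": 2.5,"yaw": 0,"claw": 0.5},{"tx": 0,"ty": 0,"tz": 3.5,"yaw": 0,"claw": 0.5},{"tx": 0,"ty": 0,"tz": 3.5,"yaw": 0,"claw": 0.5},{"tx": 0,"ty": 0,"tz": 2.5,"yaw": 0,"claw": 0.5},{"tx": 0.2,"ty": 1,"tz": 1,"yaw": 0.6,"claw": 0.5},{"tx": 0.5,"ty": 2.5,"tz": 0,"yaw": 1.5,"claw": 0.5},{"tx": 0.7,"ty": 3.5,"tz": 0,"yaw": 1.5,"claw": 0.5},{"tx": 0.8,"ty": 4,"tz": 0,"yaw": 2,"claw": 0.5},{"tx": 0.8,"ty": 4,"tz": 0,"yaw": 2,"claw": 0.5},{"tx": 0.8,"ty": 4,"tz": 0,"yaw": 2,"claw": 0.5},{"tx": 0.8,"ty": 4,"tz": 0,"yaw": 2,"claw": 0.5},{"tx": 0.8,"ty": 4,"tz": 0,"yaw": 2,"claw": 0.5},{"tx": 0.8,"ty": 4,"tz": 0,"yaw": 2,"claw": 0.5},{"tx": 0.8,"ty": 3.5,"tz": 0,"yaw": 2,"claw": 0.5},{"tx": 0.6,"ty": 2.5,"tz": 0,"yaw": 2,"claw": 0.5},{"tx": 0.4,"ty": 1.7,"tz": 0,"yaw": 1.4,"claw": 0.5},{"tx": 0.2,"ty": 1,"tz": 0,"yaw": 0.6,"claw": 0.5},{"tx": 0,"ty": 0,"tz": -1.5,"yaw": 0,"claw": 0.5},{"tx": 0,"ty": 0,"tz": -1.5,"yaw": 0,"claw": 0.5}])

```text
time_s: 5.8
position: [0.512, 0.1663, 0.2998]
tool_rot: [[-0.054, 0.999, -0.001], [0.999, 0.054, -0.0], [0.0, -0.001, -1.0]]
ft_force: [0.6, 1.3, -2.1]
grip_width: 0.0117
gripper_force: 48.9
```

servo_tool(steps=[{"tx": 0,"ty": 0,"tz": 0,"yaw": 0,"claw": 0.5},{"tx": 0,"ty": 0,"tz": 0,"yaw": 0,"claw": 0.5},{"tx": 0,"ty": 0,"tz": 0,"yaw": 0,"claw": 0.5}])

```text
time_s: 6.1
position: [0.5126, 0.1657, 0.3015]
tool_rot: [[-0.053, 0.999, 0.001], [0.999, 0.053, 0.0], [0.0, 0.001, -1.0]]
ft_force: [-0.1, -0.1, -2.5]
grip_width: 0.0115
gripper_force: 49.0
```

```bash
python3 - <<'E'
from h import *
o=env.observe(); R=o['tool_rot']; print(o['time_s'],o['position'],np.degrees(np.arctan2(R[1][1],R[0][1])),o['ft_force'],o['grip_width'],o['gripper_force'])
snap('side','s2'); snap('wrist','w2')
a=cv2.imread('pics/s2.png')[80:280,200:400]; b=cv2.imread('pics/w2.png')
a=cv2.resize(a,(420,420),interpolation=cv2.INTER_CUBIC); b=cv2.resize(b[:,140:],(380,380)); b=cv2.copyMakeBorder(b,0,40,0,0,0)
cv2.imwrite('pics/m2.png',np.hstack([a,b]))
for t in('s2','w2'):
    im,P=cloud(t)
    q=P[(abs(P[...,0]-(.642-.054*P[...,1]))<.015)&(P[...,1]>-.09)&(P[...,1]<.23)&(abs(P[...,2]-.18-.142*P[...,1])<.02)]
    if len(q)<20: print(t,len(q)); continue
    for k in range(4):
        A=np.c_[np.ones(len(q)),q[:,1]-.172]; cx=np.linalg.lstsq(A,q[:,0],rcond=None)[0]; cz=np.linalg.lstsq(A,q[:,2],rcond=None)[0]
        e=np.hypot(q[:,0]-A@cx,q[:,2]-A@cz); q=q[e<max(.006,2*np.median(e))]
    ztop=np.percentile(q[:,2]-.141*(q[:,1]-.172),[5,50,95])
    print(t,len(q),q[:,1].min(),q[:,1].max(),cx,cz,e.std(),ztop)
E
```

```text
6.1 [0.51256243 0.16574322 0.3014907 ] 3.036422083154507 [-0.09374554 -0.14361504 -2.47809989] 0.011509430196909894 48.96548688411713
s2 236 -0.08979590296176854 0.2293257502854198 [ 0.63410324 -0.05203354] [0.20638457 0.1404052 ] 0.0013264586350244165 [0.20277755 0.20668644 0.20969517]
w2 3393 0.020776739871758126 0.22998962417690913 [ 0.63063727 -0.05291448] [0.20555218 0.14213087] 0.0013458463632268782 [0.20187787 0.20604353 0.20758567]
```

View pics/m2.png

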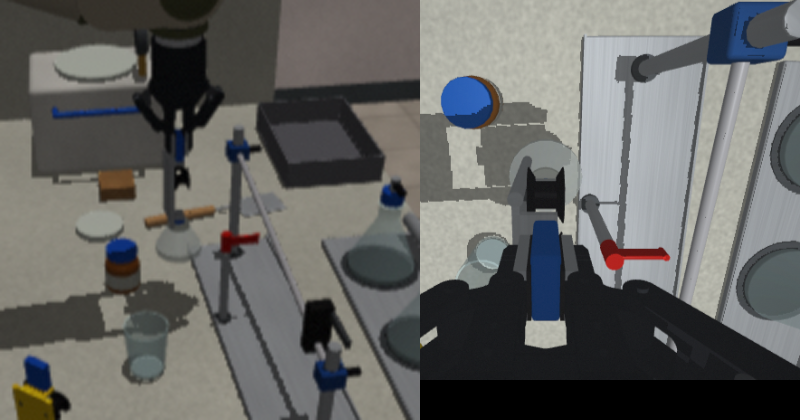

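servo_tool(steps=[{"tx": 0.5,"ty": 0.03,"tz": -0.2,"yaw": 0,"claw": 0.5},{"tx": 1,"ty": 0.05,"tz": -0.2,"yaw": 0,"claw": 0.5},{"tx": 1,"ty": 0.05,"tz": 0,"yaw": 0,"claw": 0.5},{"tx": 1,"ty": 0.05,"tz": 0,"yaw": 0,"claw": 0.5},{"tx": 1,"ty": 0.05,"tz": 0,"yaw": 0,"claw": 0.5},{"tx": 1,"ty": 0.05,"tz": 0,"yaw": 0,"claw": 0.5},{"tx": 1,"ty": 0.05,"tz": 0,"yaw": 0,"claw": 0.5},{"tx": 1,"ty": 0.05,"tz": 0,"yaw": 0,"claw": 0.5},{"tx": 1,"ty": 0.05,"tz": 0,"yaw": 0,"claw": 0.5},{"tx": 1,"ty": 0.05,"tz": 0,"yaw": 0,"claw": 0.5},{"tx": 0.8,"ty": 0.05,"tz": 0,"yaw": 0,"claw": 0.5},{"tx": 0.8,"ty": 0.05,"tz": 0,"yaw": 0,"claw": 0.5},{"tx": 0.6,"ty": 0.05,"tz": 0,"yaw": 0,"claw": 0.5},{"tx": 0.5,"ty": 0.03,"tz": 0,"yaw": 0,"claw": 0.5},{"tx": 0.5,"ty": 0.02,"tz": 0,"yaw": 0,"claw": 0.5},{"tx": 0.3,"ty": 0.02,"tz": 0,"yaw": 0,"claw": 0.5},{"tx": 0,"ty": 0,"tz": 0,"yaw": 0,"claw": 0.5},{"tx": 0,"ty": 0,"tz": 0,"yaw": 0,"claw": 0.5},{"tx": 0,"ty": 0,"tz": 0,"yaw": 0,"claw": 0.5}])

```text
time_s: 8.1
position: [0.6408, 0.1729, 0.2964]
tool_rot: [[-0.054, 0.999, -0.006], [0.999, 0.054, -0.001], [-0.0, -0.006, -1.0]]
ft_force: [-8.1, -0.2, -1.8]
grip_width: 0.011
gripper_force: 49.3
```

```bash
python3 - <<'E'
from h import *
o=env.observe(); R=o['tool_rot']; print(o['time_s'],o['position'],np.degrees(np.arctan2(R[1][1],R[0][1])),o['ft_force'],o['wrist_torque'])
snap('side','s3'); snap('wrist','w3')
a=cv2.imread('pics/s3.png')[80:280,220:420]; b=cv2.imread('pics/w3.png')
a=cv2.resize(a,(420,420),interpolation=cv2.INTER_CUBIC); b=cv2.resize(b[:,140:],(380,380)); b=cv2.copyMakeBorder(b,0,40,0,0,0)
cv2.imwrite('pics/m3.png',np.hstack([a,b]))
E
```

```text
8.1 [0.64084103 0.1728632  0.29636072] 3.0774506545969884 [-8.11224831 -0.22261275 -1.8252632 ] [-0.24883424  1.87454524  0.09779852]
```

View pics/m3.png

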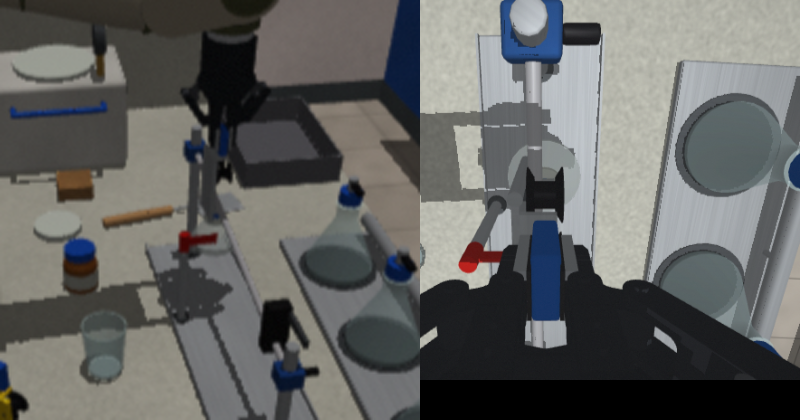

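The side plate is resting on the bar at 8 N because I overshot by 1 cm in x. Backing off 1 cm.

servo_tool(steps=[{"tx": -0.3,"ty": 0,"tz": 0,"yaw": 0,"claw": 0.5},{"tx": -0.4,"ty": 0,"tz": 0,"yaw": 0,"claw": 0.5},{"tx": -0.3,"ty": 0,"tz": 0,"yaw": 0,"claw": 0.5},{"tx": 0,"ty": 0,"tz": 0,"yaw": 0,"claw": 0.5},{"tx": 0,"ty": 0,"tz": 0,"yaw": 0,"claw": 0.5},{"tx": 0,"ty": 0,"tz": 0,"yaw": 0,"claw": 0.5}])

```text
time_s: 8.8
position: [0.6325, 0.1728, 0.2967]
tool_rot: [[-0.053, 0.999, 0.0], [0.999, 0.053, 0.0], [0.0, 0.0, -1.0]]
ft_force: [0.0, -0.1, -1.8]
grip_width: 0.0116
gripper_force: 49.3
```

```bash
python3 - <<'E'
from h import *
o=env.observe(); R=o['tool_rot']; print(o['time_s'],o['position'],R,o['ft_force'],o['wrist_torque'])
snap('wrist','w4')
im,P=cloud('w4'); T=np.load('pics/w4.npz')['T']; print('cam',T[:3,3])
hs=cv2.cvtColor(im,cv2.COLOR_RGB2HSV)
# in rail frame: bar beyond carrier, rollers (black), tab
X=P[...,0]+.054*(P[...,1]-.172); Z=P[...,2]-.1405*(P[...,1]-.172)
b=(P[...,1]>.215)&(P[...,1]<.25)&(abs(Z-.2025)<.02)&(abs(X-.6328)<.02)
print('bar',b.sum(),np.percentile(X[b],[2,50,98]),np.percentile(Z[b],[5,50,98]))
t=(hs[...,0]>100)&(hs[...,0]<130)&(hs[...,1]>110)&(abs(P[...,1]-.172)<.03)&(P[...,2]>.26)
print('tab',t.sum(),np.percentile(X[t],[2,50,98]),np.percentile(P[t][:,1],[2,98]),np.percentile(P[t][:,2],[2,98]))
k=(P[...,1]>.19)&(P[...,1]<.23)&(P[...,2]>.225)&(P[...,2]<.28)&(hs[...,2]<60)&(abs(X-.633)<.03)
print('roller',k.sum(),np.percentile(X[k],[2,50,98]),np.percentile(P[k][:,1],[2,98]),np.percentile(P[k][:,2],[2,98]))
E
```

```text
8.8 [0.63253099 0.1728246  0.29672783] [[-5.33327917e-02  9.98576781e-01  1.62286476e-04]
 [ 9.98576794e-01  5.33327903e-02  1.26851732e-05]
 [ 4.01192881e-06  1.62732044e-04 -9.99999987e-01]] [ 0.00784632 -0.1467291  -1.83613968] [-0.05556762 -0.05666579 -0.01448201]
cam [0.62830904 0.24416436 0.42080453]
bar 1053 [0.62783271 0.63252454 0.63722989] [0.20371369 0.20628606 0.20812028]
tab 3454 [0.62658343 0.63232886 0.6378107 ] [0.15990109 0.18792276] [0.27779468 0.31311206]
roller 1320 [0.62225967 0.63194755 0.64190095] [0.19043561 0.20710226] [0.2464245  0.26287436]
```

servo_tool(steps=[{"tx": 0,"ty": 0,"tz": -0.4,"yaw": 0,"claw": 0.5},{"tx": 0,"ty": 0,"tz": -0.5,"yaw": 0,"claw": 0.5},{"tx": 0,"ty": 0,"tz": -0.5,"yaw": 0,"claw": 0.5},{"tx": 0,"ty": 0,"tz": -0.4,"yaw": 0,"claw": 0.5},{"tx": 0,"ty": 0,"tz": -0.3,"yaw": 0,"claw": 0.5},{"tx": 0,"ty": 0,"tz": 0,"yaw": 0,"claw": 0.5},{"tx": 0,"ty": 0,"tz": 0,"yaw": 0,"claw": 0.5}])

```text
time_s: 9.55
position: [0.6325, 0.1729, 0.2759]
tool_rot: [[-0.053, 0.999, 0.0], [0.999, 0.053, 0.0], [0.0, 0.0, -1.0]]
ft_force: [-0.5, -0.1, -1.3]
grip_width: 0.0112
gripper_force: 49.3
```

servo_tool(steps=[{"tx": 0,"ty": 0,"tz": -0.1,"yaw": 0,"claw": 0.5},{"tx": 0,"ty": 0,"tz": -0.1,"yaw": 0,"claw": 0.5},{"tx": 0,"ty": 0,"tz": 0,"yaw": 0,"claw": 0.5}])

```text
time_s: 9.85
position: [0.6324, 0.1728, 0.2736]
tool_rot: [[-0.053, 0.999, -0.0], [0.999, 0.053, 0.0], [0.0, -0.0, -1.0]]
ft_force: [0.7, -0.5, -2.7]
grip_width: 0.0113
gripper_force: 49.3
```

servo_tool(steps=[{"tx": 0,"ty": 0,"tz": -0.1,"yaw": 0,"claw": 0.5},{"tx": 0,"ty": 0,"tz": 0,"yaw": 0,"claw": 0.5},{"tx": 0,"ty": 0,"tz": 0,"yaw": 0,"claw": 0.5}])

```text
time_s: 10.15
position: [0.6324, 0.1728, 0.2727]
tool_rot: [[-0.053, 0.999, 0.0], [0.999, 0.053, 0.0], [0.0, 0.0, -1.0]]
ft_force: [0.2, 0.0, -2.1]
grip_width: 0.0116
gripper_force: 49.3
```

servo_tool(steps=[{"tx": 0,"ty": 0,"tz": -0.1,"yaw": 0,"claw": 0.5},{"tx": 0,"ty": 0,"tz": 0,"yaw": 0,"claw": 0.5},{"tx": 0,"ty": 0,"tz": 0,"yaw": 0,"claw": 0.5}])

```text
time_s: 10.45
position: [0.6324, 0.1728, 0.2717]
tool_rot: [[-0.053, 0.999, -0.0], [0.999, 0.053, -0.0], [-0.0, -0.0, -1.0]]
ft_force: [-0.6, 0.0, -2.1]
grip_width: 0.0114
gripper_force: 49.3
```

servo_tool(steps=[{"tx": 0,"ty": 0,"tz": -0.1,"yaw": 0,"claw": 0.5},{"tx": 0,"ty": 0,"tz": 0,"yaw": 0,"claw": 0.5},{"tx": 0,"ty": 0,"tz": 0,"yaw": 0,"claw": 0.5}])

```text
time_s: 10.75
position: [0.6324, 0.1728, 0.2707]
tool_rot: [[-0.053, 0.999, -0.0], [0.999, 0.053, -0.0], [-0.0, -0.0, -1.0]]
ft_force: [-0.1, 0.0, -2.0]
grip_width: 0.0114
gripper_force: 49.3
```

servo_tool(steps=[{"tx": 0,"ty": 0,"tz": -0.1,"yaw": 0,"claw": 0.5},{"tx": 0,"ty": 0,"tz": 0,"yaw": 0,"claw": 0.5},{"tx": 0,"ty": 0,"tz": 0,"yaw": 0,"claw": 0.5}])

```text
time_s: 11.05
position: [0.6324, 0.1728, 0.2697]
tool_rot: [[-0.053, 0.999, -0.0], [0.999, 0.053, -0.0], [-0.0, -0.0, -1.0]]
ft_force: [0.3, 0.4, -2.5]
grip_width: 0.0113
gripper_force: 49.3
```

servo_tool(steps=[{"tx": 0,"ty": 0,"tz": -0.1,"yaw": 0,"claw": 0.5},{"tx": 0,"ty": 0,"tz": 0,"yaw": 0,"claw": 0.5},{"tx": 0,"ty": 0,"tz": 0,"yaw": 0,"claw": 0.5}])

```text
time_s: 11.35
position: [0.6324, 0.1728, 0.2687]
tool_rot: [[-0.053, 0.999, -0.0], [0.999, 0.053, 0.0], [0.0, -0.0, -1.0]]
ft_force: [0.0, 1.7, -1.7]
grip_width: 0.0116
gripper_force: 49.3
```

servo_tool(steps=[{"tx": 0,"ty": 0,"tz": -0.1,"yaw": 0,"claw": 0.5},{"tx": 0,"ty": 0,"tz": 0,"yaw": 0,"claw": 0.5},{"tx": 0,"ty": 0,"tz": 0,"yaw": 0,"claw": 0.5}])

```text
time_s: 11.65
position: [0.6324, 0.1728, 0.2677]
tool_rot: [[-0.053, 0.999, -0.0], [0.999, 0.053, 0.0], [0.0, -0.0, -1.0]]
ft_force: [0.1, 0.1, -2.3]
grip_width: 0.0111
gripper_force: 49.3
```

```bash
python3 - <<'E'
from h import *
o=env.observe(); print(o['time_s'],o['position'],o['ft_force'],o['wrist_torque'])
E
```

```text
11.65 [0.6324075  0.17282517 0.26770078] [ 0.08327334  0.13782245 -2.25301349] [-0.01187008 -0.0153448   0.00929471]
```

servo_tool(steps=[{"tx": 0,"ty": 0,"tz": -0.1,"yaw": 0,"claw": 0.5},{"tx": 0,"ty": 0,"tz": 0,"yaw": 0,"claw": 0.5},{"tx": 0,"ty": 0,"tz": 0,"yaw": 0,"claw": 0.5}])

```text
time_s: 11.95
position: [0.6324, 0.1728, 0.267]
tool_rot: [[-0.053, 0.999, 0.0], [0.999, 0.053, 0.0], [0.0, 0.0, -1.0]]
ft_force: [-0.7, 0.3, -0.1]
grip_width: 0.0112
gripper_force: 49.5
```

servo_tool(steps=[{"tx": 0,"ty": 0,"tz": -0.05,"yaw": 0,"claw": 0.5},{"tx": 0,"ty": 0,"tz": 0,"yaw": 0,"claw": 0.5},{"tx": 0,"ty": 0,"tz": 0,"yaw": 0,"claw": 0.5}])

```text
time_s: 12.25
position: [0.6325, 0.1728, 0.2665]
tool_rot: [[-0.053, 0.999, 0.001], [0.999, 0.053, 0.0], [0.0, 0.001, -1.0]]
ft_force: [-0.8, -0.3, 1.2]
grip_width: 0.0117
gripper_force: 49.8
```

servo_tool(steps=[{"tx": 0,"ty": 0,"tz": -0.05,"yaw": 0,"claw": 0.5},{"tx": 0,"ty": 0,"tz": 0,"yaw": 0,"claw": 0.5},{"tx": 0,"ty": 0,"tz": 0,"yaw": 0,"claw": 0.5}])

```text
time_s: 12.55
position: [0.6325, 0.1728, 0.266]
tool_rot: [[-0.053, 0.999, 0.001], [0.999, 0.053, 0.0], [0.0, 0.001, -1.0]]
ft_force: [-0.2, -0.8, 3.4]
grip_width: 0.0113
gripper_force: 50.1
```

Contact came at TCP z ≈ 0.2674, and the hanger now bears at about 5 N. Holding for over a second.

servo_tool(steps=[{"tx": 0,"ty": 0,"tz": 0,"yaw": 0,"claw": 0.5},{"tx": 0,"ty": 0,"tz": 0,"yaw": 0,"claw": 0.5},{"tx": 0,"ty": 0,"tz": 0,"yaw": 0,"claw": 0.5},{"tx": 0,"ty": 0,"tz": 0,"yaw": 0,"claw": 0.5},{"tx": 0,"ty": 0,"tz": 0,"yaw": 0,"claw": 0.5},{"tx": 0,"ty": 0,"tz": 0,"yaw": 0,"claw": 0.5},{"tx": 0,"ty": 0,"tz": 0,"yaw": 0,"claw": 0.5},{"tx": 0,"ty": 0,"tz": 0,"yaw": 0,"claw": 0.5},{"tx": 0,"ty": 0,"tz": 0,"yaw": 0,"claw": 0.5},{"tx": 0,"ty": 0,"tz": 0,"yaw": 0,"claw": 0.5},{"tx": 0,"ty": 0,"tz": 0,"yaw": 0,"claw": 0.5},{"tx": 0,"ty": 0,"tz": 0,"yaw": 0,"claw": 0.5},{"tx": 0,"ty": 0,"tz": 0,"yaw": 0,"claw": 0.5}])

```text
time_s: 13.85
position: [0.6324, 0.1728, 0.2658]
tool_rot: [[-0.053, 0.999, 0.0], [0.999, 0.053, -0.0], [-0.0, 0.0, -1.0]]
ft_force: [0.3, -0.9, 4.7]
grip_width: 0.0113
gripper_force: 50.2
```

servo_tool(steps=[{"tx": 0.02,"ty": -0.4,"tz": -0.056,"yaw": 0,"claw": 0.5},{"tx": 0.02,"ty": -0.4,"tz": -0.056,"yaw": 0,"claw": 0.5},{"tx": 0.02,"ty": -0.4,"tz": -0.056,"yaw": 0,"claw": 0.5},{"tx": 0.02,"ty": -0.4,"tz": -0.056,"yaw": 0,"claw": 0.5},{"tx": 0.02,"ty": -0.4,"tz": -0.056,"yaw": 0,"claw": 0.5},{"tx": 0.02,"ty": -0.4,"tz": -0.056,"yaw": 0,"claw": 0.5},{"tx": 0.02,"ty": -0.4,"tz": -0.056,"yaw": 0,"claw": 0.5}])

```text
time_s: 14.55
position: [0.6338, 0.1444, 0.2618]
tool_rot: [[-0.053, 0.999, 0.0], [0.999, 0.053, -0.0], [-0.0, 0.0, -1.0]]
ft_force: [0.6, -0.1, 4.9]
grip_width: 0.0114
gripper_force: 50.3
```

servo_tool(steps=[{"tx": 0.02,"ty": -0.4,"tz": -0.056,"yaw": 0,"claw": 0.5},{"tx": 0.02,"ty": -0.4,"tz": -0.056,"yaw": 0,"claw": 0.5},{"tx": 0.02,"ty": -0.4,"tz": -0.056,"yaw": 0,"claw": 0.5}])

```text
time_s: 14.85
position: [0.6344, 0.1328, 0.2601]
tool_rot: [[-0.054, 0.999, 0.0], [0.999, 0.054, 0.001], [0.001, 0.0, -1.0]]
ft_force: [0.1, 0.7, 5.0]
grip_width: 0.0112
gripper_force: 50.3
```

servo_tool(steps=[{"tx": 0.02,"ty": -0.4,"tz": -0.056,"yaw": 0,"claw": 0.5},{"tx": 0.02,"ty": -0.4,"tz": -0.056,"yaw": 0,"claw": 0.5},{"tx": 0.02,"ty": -0.4,"tz": -0.056,"yaw": 0,"claw": 0.5}])

```text
time_s: 15.15
position: [0.6349, 0.1207, 0.2584]
tool_rot: [[-0.053, 0.999, -0.0], [0.999, 0.053, 0.0], [0.0, -0.0, -1.0]]
ft_force: [-1.0, 2.4, 4.6]
grip_width: 0.0114
gripper_force: 50.3
```

servo_tool(steps=[{"tx": 0.02,"ty": -0.4,"tz": -0.05,"yaw": 0,"claw": 0.5},{"tx": 0.02,"ty": -0.4,"tz": -0.05,"yaw": 0,"claw": 0.5},{"tx": 0.02,"ty": -0.4,"tz": -0.05,"yaw": 0,"claw": 0.5},{"tx": 0.02,"ty": -0.4,"tz": -0.056,"yaw": 0,"claw": 0.5},{"tx": 0.02,"ty": -0.4,"tz": -0.056,"yaw": 0,"claw": 0.5}])

```text
time_s: 15.65
position: [0.6362, 0.1003, 0.2558]
tool_rot: [[-0.053, 0.999, 0.0], [0.999, 0.053, -0.001], [-0.001, 0.0, -1.0]]
ft_force: [0.6, 0.4, 5.0]
grip_width: 0.0113
gripper_force: 50.2
```

servo_tool(steps=[{"tx": 0.02,"ty": -0.4,"tz": -0.056,"yaw": 0,"claw": 0.5},{"tx": 0.02,"ty": -0.4,"tz": -0.056,"yaw": 0,"claw": 0.5},{"tx": 0.02,"ty": -0.4,"tz": -0.056,"yaw": 0,"claw": 0.5},{"tx": 0.02,"ty": -0.4,"tz": -0.056,"yaw": 0,"claw": 0.5},{"tx": 0.02,"ty": -0.4,"tz": -0.056,"yaw": 0,"claw": 0.5}])

```text
time_s: 16.15
position: [0.6372, 0.0805, 0.253]
tool_rot: [[-0.053, 0.999, 0.0], [0.999, 0.053, -0.0], [-0.0, 0.0, -1.0]]
ft_force: [1.2, 0.9, 3.5]
grip_width: 0.0113
gripper_force: 50.1
```

servo_tool(steps=[{"tx": 0.02,"ty": -0.4,"tz": -0.056,"yaw": 0,"claw": 0.5},{"tx": 0.02,"ty": -0.4,"tz": -0.056,"yaw": 0,"claw": 0.5},{"tx": 0.02,"ty": -0.4,"tz": -0.056,"yaw": 0,"claw": 0.5},{"tx": 0.02,"ty": -0.4,"tz": -0.056,"yaw": 0,"claw": 0.5},{"tx": 0.02,"ty": -0.4,"tz": -0.056,"yaw": 0,"claw": 0.5}])

```text
time_s: 16.65
position: [0.638, 0.0605, 0.2502]
tool_rot: [[-0.053, 0.999, 0.0], [0.999, 0.053, 0.0], [-0.0, 0.0, -1.0]]
ft_force: [2.5, 1.2, 2.8]
grip_width: 0.011
gripper_force: 50.1
```

servo_tool(steps=[{"tx": 0.02,"ty": -0.4,"tz": -0.056,"yaw": 0,"claw": 0.5},{"tx": 0.02,"ty": -0.4,"tz": -0.056,"yaw": 0,"claw": 0.5},{"tx": 0.02,"ty": -0.4,"tz": -0.056,"yaw": 0,"claw": 0.5},{"tx": 0.02,"ty": -0.4,"tz": -0.056,"yaw": 0,"claw": 0.5},{"tx": 0.02,"ty": -0.4,"tz": -0.056,"yaw": 0,"claw": 0.5},{"tx": 0.02,"ty": -0.4,"tz": -0.056,"yaw": 0,"claw": 0.5},{"tx": 0,"ty": 0,"tz": 0,"yaw": 0,"claw": 0.5},{"tx": 0,"ty": 0,"tz": 0,"yaw": 0,"claw": 0.5}])

```text
time_s: 17.45
position: [0.6391, 0.0366, 0.2468]
tool_rot: [[-0.053, 0.999, -0.0], [0.999, 0.053, -0.0], [-0.0, -0.0, -1.0]]
ft_force: [0.2, -1.5, 2.6]
grip_width: 0.0114
gripper_force: 50.1
```

```bash
python3 - <<'E'
from h import *
o=env.observe(); print(o['time_s'],o['position'],o['ft_force'],o['wrist_torque'])
snap('side','s5'); snap('wrist','w5')
a=cv2.imread('pics/s5.png')[80:280,220:420]; b=cv2.imread('pics/w5.png')
a=cv2.resize(a,(420,420),interpolation=cv2.INTER_CUBIC); b=cv2.resize(b[:,140:],(380,380)); b=cv2.copyMakeBorder(b,0,40,0,0,0)
cv2.imwrite('pics/m5.png',np.hstack([a,b]))
E
```

```text
17.45 [0.63908808 0.03662314 0.24682462] [ 0.17978416 -1.53424054  2.59456041] [-0.13636159  0.03841561 -0.01327136]
```

View pics/m5.png

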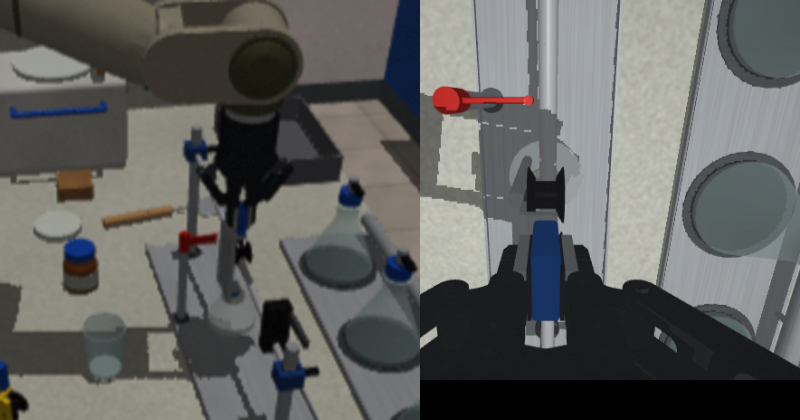

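The wrist view shows the red latch shut behind the hanger, its tip at (530,100), with the hanger seated on the bar. Releasing here.

servo_tool(steps=[{"tx": 0,"ty": 0,"tz": 0.03,"yaw": 0,"claw": 0.5},{"tx": 0,"ty": 0,"tz": 0,"yaw": 0,"claw": 5},{"tx": 0,"ty": 0,"tz": 0,"yaw": 0,"claw": 5},{"tx": 0,"ty": 0,"tz": 0,"yaw": 0,"claw": 5},{"tx": 0,"ty": 0,"tz": 1,"yaw": 0,"claw": 5},{"tx": 0,"ty": 0,"tz": 2,"yaw": 0,"claw": 5},{"tx": 0,"ty": 0,"tz": 3,"yaw": 0,"claw": 5},{"tx": 0,"ty": 0,"tz": 3,"yaw": 0,"claw": 5},{"tx": 0,"ty": 0,"tz": 3,"yaw": 0,"claw": 5},{"tx": 0,"ty": 0,"tz": 0,"yaw": 0,"claw": 5},{"tx": 0,"ty": 0,"tz": 0,"yaw": 0,"claw": 5},{"tx": 0,"ty": 0,"tz": 0,"yaw": 0,"claw": 5},{"tx": 0,"ty": 0,"tz": 0,"yaw": 0,"claw": 5},{"tx": 0,"ty": 0,"tz": 0,"yaw": 0,"claw": 5},{"tx": 0,"ty": 0,"tz": 0,"yaw": 0,"claw": 5},{"tx": 0,"ty": 0,"tz": 0,"yaw": 0,"claw": 5},{"tx": 0,"ty": 0,"tz": 0,"yaw": 0,"claw": 5},{"tx": 0,"ty": 0,"tz": 0,"yaw": 0,"claw": 5},{"tx": 0,"ty": 0,"tz": 0,"yaw": 0,"claw": 5},{"tx": 0,"ty": 0,"tz": 0,"yaw": 0,"claw": 5}])

```text
time_s: 19.55
position: [0.6392, 0.0368, 0.3672]
tool_rot: [[-0.053, 0.999, 0.0], [0.999, 0.053, -0.0], [-0.0, 0.0, -1.0]]
ft_force: [0.5, -0.7, 0.4]
grip_width: 0.0498
gripper_force: 0.0
```

servo_tool(steps=[{"tx": 0,"ty": 0,"tz": 0,"yaw": 0,"claw": 5},{"tx": 0,"ty": 0,"tz": 0,"yaw": 0,"claw": 5},{"tx": 0,"ty": 0,"tz": 0,"yaw": 0,"claw": 5},{"tx": 0,"ty": 0,"tz": 0,"yaw": 0,"claw": 5},{"tx": 0,"ty": 0,"tz": 0,"yaw": 0,"claw": 5},{"tx": 0,"ty": 0,"tz": 0,"yaw": 0,"claw": 5},{"tx": 0,"ty": 0,"tz": 0,"yaw": 0,"claw": 5},{"tx": 0,"ty": 0,"tz": 0,"yaw": 0,"claw": 5},{"tx": 0,"ty": 0,"tz": 0,"yaw": 0,"claw": 5},{"tx": 0,"ty": 0,"tz": 0,"yaw": 0,"claw": 5},{"tx": 0,"ty": 0,"tz": 0,"yaw": 0,"claw": 5},{"tx": 0,"ty": 0,"tz": 0,"yaw": 0,"claw": 5},{"tx": 0,"ty": 0,"tz": 0,"yaw": 0,"claw": 5},{"tx": 0,"ty": 0,"tz": 0,"yaw": 0,"claw": 5},{"tx": 0,"ty": 0,"tz": 0,"yaw": 0,"claw": 5},{"tx": 0,"ty": 0,"tz": 0,"yaw": 0,"claw": 5},{"tx": 0,"ty": 0,"tz": 0,"yaw": 0,"claw": 5},{"tx": 0,"ty": 0,"tz": 0,"yaw": 0,"claw": 5},{"tx": 0,"ty": 0,"tz": 0,"yaw": 0,"claw": 5},{"tx": 0,"ty": 0,"tz": 0,"yaw": 0,"claw": 5}])

```text
time_s: 21.55
position: [0.6392, 0.0368, 0.3672]
tool_rot: [[-0.053, 0.999, -0.0], [0.999, 0.053, 0.0], [0.0, -0.0, -1.0]]
ft_force: [-0.1, -0.8, 0.2]
grip_width: 0.0504
gripper_force: 0.0
```

```bash
python3 - <<'E'
from h import *
snap('side','s6'); 
for i in range(20): env.get_image('top')
snap('side','s7'); print(env.observe()['time_s'])
for t in('s6','s7'):
    im,P=cloud(t); hs=cv2.cvtColor(im,cv2.COLOR_RGB2HSV)
    m=(hs[...,0]>105)&(hs[...,0]<128)&(hs[...,1]>120)&(P[...,0]>.58)&(P[...,0]<.70)&(P[...,1]>-.25)&(P[...,1]<.1)&(P[...,2]>.19)&(P[...,2]<.3)
    print(t,m.sum(),np.percentile(P[m],[3,50,97],axis=0).round(4).tolist() if m.any() else '')
a=cv2.imread('pics/s7.png')[100:300,220:420]; cv2.imwrite('pics/c7.png',cv2.resize(a,(560,560),interpolation=cv2.INTER_CUBIC))
E
```

```text
22.65
s6 100 [[0.6393, -0.1035, 0.208], [0.6431, -0.0966, 0.2319], [0.6497, -0.076, 0.2453]]
s7 99 [[0.6395, -0.1038, 0.2081], [0.6432, -0.0962, 0.2307], [0.65, -0.0786, 0.2462]]
```

View pics/c7.png

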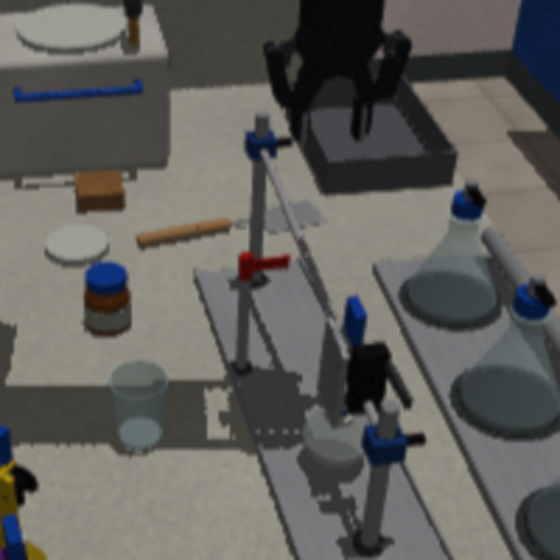

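The funnel hangs against the rubber stop: its tab is at (355,320), the block at (368,375). The latch is shut at (265,265), and the hanger hasn't moved over the last second. Handing in.

```bash
python3 -c "
from rig import env
print(env.close_job())"
```

```text
the job is handed in; nothing more can be done
None
```

The funnel hangs still against the rubber stop with the latch shut behind it, and the job was handed in at about 23 s with no verdict returned. While hooking on, I overshot by 1 cm and the hanger's plate pressed the bar at about 8 N (limit 20 N) before I backed off.

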